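# Kit the brass parts for a pump rebuild

## Task

Kit the tray for a pump rebuild: put the four new brass parts into the blue tray, each upright and fully down in its own insert - the plain bush over the post, the flanged bush flange down in the round collar, the gland nut in the hexagonal collar and the slide block flat in the long collar. Their faces are finished, so set them down, do not drop or throw them. The grey steel bush and nut are the old worn ones: leave them where they stand on the bench.

Things in the scene. Friction and masses are not known exactly. Their poses are not given: they have to be found in the camera images.
- plain_bush: Yellow brass plain bush: a straight tube 50 mm outside, 32 mm bore, 45 mm high, about 0.4 kg. Stands upright, z up; origin at the centre of its underside. 
- flanged_bush: Yellow brass flanged bush: a sleeve 40 mm outside, 26 mm bore, with a flange 60 mm across and 8 mm thick at its foot; 50 mm high overall, about 0.4 kg. Stands upright, z up; origin at the centre of its underside. 
- gland_nut: Yellow brass hexagonal gland nut: hexagon 40 mm across flats (46 mm across corners), 38 mm high, with a 33 mm round collar to 44 mm and a 22 mm bore; about 0.3 kg. Stands upright, z up; origin at the centre of its underside. Flats face its +y and -y and every 60 degrees.
- slide_block: Yellow brass slide block, a plain bar 66 mm long (its x) by 30 mm wide (its y) by 36 mm high, two small dark holes in its top; about 0.6 kg. Origin at the centre of its underside, z up.
- steel_bush: Old bush in grey steel, same shape and size as the brass plain bush (50 mm outside, 45 mm high). Does not belong in the tray. Stands upright, z up; origin at the centre of its underside. 
- steel_nut: Old gland nut in grey steel, same shape and size as the brass gland nut (40 mm across flats, 44 mm high). Does not belong in the tray. Stands upright, z up; origin at the centre of its underside. (Unlisted: a dark bar end 98 mm high, a yellow bottle, a steel block and a spanner stand well outside parts and tray.)
- post_insert: Tray insert for the plain bush: a black upright post in its middle, 16 mm thick, its top 30 mm above the insert's underside. Origin at the centre of its underside, 4 mm above the bench; z up, x, y along its sides. The part seats on the 96 mm square, 6 mm thick grey base plate. The four inserts lie 2 by 2 (98 mm pitch), in any order, fixed in one blue tray with an 18 mm high rim.
- round_insert: Tray insert for the flanged bush: a black round collar, 76 mm inside, 84 mm outside, its top 14 mm above the insert's underside (8 mm above the seat). Origin at the centre of its underside, 4 mm above the bench; z up, x, y along its sides. The part seats on the 96 mm square, 6 mm thick grey base plate. 
- hex_insert: Tray insert for the gland nut: a black hexagonal collar, 56 mm across flats inside, 64 mm outside, its top 14 mm above the insert's underside (8 mm above the seat); the nut fits turned any way. Origin at the centre of its underside, 4 mm above the bench; z up, x, y along its sides. The part seats on the 96 mm square, 6 mm thick grey base plate. 
- long_insert: Tray insert for the slide block: a black rectangular collar, 82 mm (along its x) by 46 mm (its y) inside, walls 4 mm, its top 14 mm above the insert's underside (8 mm above the seat). Origin at the centre of its underside, 4 mm above the bench; z up, x, y along its sides. The part seats on the 96 mm square, 6 mm thick grey base plate. 
Mind the look-alikes: they are no part of the job. What is shaped like the gland_nut but red is not meant.

How it is judged:
By the outcome, as a careful person would: the job done as asked, in the order asked, and still so for the second after the job is handed in, with the robot touching nothing.
It also fails if it takes over 112 s, if anything falls off the work surface, if the arm or the gripper's body presses on something with over 40 N, if the wrist force passes 120 N, or if a joint passes its speed limit or range.

## Robot

A 7-joint arm with a two-finger parallel gripper is mounted at the origin on the work surface. World frame = base frame: x ahead of the robot, y to its left, z up, the work surface at z = 0. Lengths are in m, angles in rad, forces in N, time in s.
With the tool pointing down it reaches from about 0.4 to 0.85 m from the base axis. Payload 10.4 kg.
Tool frame: the origin (TCP) lies on the centre line of the jaws, within the pads' length; the fingertips stand 17 mm ahead of it and the grasp point (between the pads) lies 2 mm behind it; z points along the fingers, y is the line along which they close (so a half turn about z gives the same grasp; the last joint's range is limited). The gripper opens to 85 mm and grips with 20 to 120 N. Pads are 22 mm wide; open, the fingers measure 114 mm over their backs; the gripper's body (76 mm by 85 mm) begins 54 mm behind the grasp point. The pads swing forward as they close: fully open they stand 13 mm farther back than shut.
Start: joints at [-1.152, 0.332, -0.065, 1.46, 0.022, 1.35, -0.088], TCP at [0.267, 0.565, 0.248] pointing down, gripper open.
Joint ranges: [-2.6, 2.6], [-0.5, 2.12], [-1.47, 1.34], [0.16, 2.42], [-1.27, 4.41], [0.06, 2.06], [-2.6, 2.6]. Speed limits (rad/s): [2.22, 2.22, 2.79, 2.79, 3.14, 3.14, 3.14].

## Interface

Orientations are given as a unit quaternion [x, y, z, w].
In Python, from workcell import get_obs, optics, job gives the robot as it stands. The module is installed in compiled form; this text tells all that it offers.
- The arm moves only by the tool send_rows, never from a script. Its argument "plan" is a list that holds one entry, the list of rows, each a list of 7 numbers: the turn, a rotation vector about the tool's x, y, z in units of 1.5 rad (1.0 is 1.5 rad), then the shift along the tool's x, y, z in units of 20 cm (1.0 is 20 cm), then the opening, from 0 (shut) to 1 (fully open). A call has 1 to 20 rows; each row shifts and turns the commanded pose from where the row before left it, along the tool's axes as they then stand; what a row does not reach is not made up. A row lasts 1/12 s, in which the tool goes at most 41.7 mm and 7.16 degrees, less where a joint would pass 70% of its speed; a pose out of reach is approached as far as the arm can. A call with a number of a shift or a turn outside -1 to 1 is refused whole. A call with a gripper value outside its range is refused whole. The fingers move at their own pace and stop on an object; "squeeze" is the grip in N (left out, the last holds). Time passes only in rows, so rows that do not move let the fingers close. It gives the time, the measured TCP pose, the force, the opening and the grip force at its end, in the units of the state.
- get_obs(): the state, without advancing time (a new reading comes with each control period).
- optics.camera(name): name is "side" or "top"; returns the picture (384x512x3 uint8, red, green, blue); there is no depth.
- optics.get_calibration(name): a dict with "intrinsics" (3x3 intrinsics, pixels), "world_from_camera" (4x4, takes a point from camera to world coordinates). Camera axes: x right, y up, looking along -z (the intrinsics and any distortion apply to the point x, -y, -z); pixel columns grow to the right and rows downward; lengths in m; the calibration is good to about 2 mm. A picture is of the moment at which its call begins. get_calibration takes no time and is no camera call.
- job.hand_in(): hands the job in; it is judged then, once.
The state is a dict: "clock": time; "joint_pos": joint angles; "joint_velocities": joint speeds; "tau": joint torques, N m; "position": TCP position; "ee_rot": TCP orientation; "ft_force": force on the tool from outside, world axes, zero at the start; "torque": the same for the moment, N m; "grip_width": opening from 0.0 (shut) to 1.0 (fully open); "grasp_force": force on a finger pad.
Only numpy, scipy, OpenCV 4.12 (cv2) and the standard library are available. Lean on these libraries where they do the work, as an engineer would, in place of code of your own. Each camera call takes 0.05 s, during which the arm holds its last target. There are 200 camera calls.

## Working session

There is one attempt and no reset: what is moved stays moved. The work goes in short steps, Python scripts to look and compute and a tool call to move; the robot and the scene stay as the last step left them, time stands still between calls to the robot, and variables do not carry over. Pictures are saved under pics/ and viewed, at most 14 in all, crops included, and the job is handed in when it is done.

Besides the shell and the picture viewer there is one more tool, called after ">>>" as name([rows], argument=value, ...), one row to a line, values as JSON. send_rows: Moves the arm, as the interface text tells. Its arguments: {"type":"object","properties":{"plan":{"type":"array"},"squeeze":{"type":"number"}},"required":["plan"]}

```bash
mkdir -p pics; python3 - <<'E'
from workcell import get_obs, optics
import cv2
o=get_obs()
for k,v in o.items(): print(k,v)
for n in("top","side"):
    cv2.imwrite(f"pics/{n}0.png",optics.camera(n)[:,:,::-1]); print(n,optics.get_calibration(n))
E
```

```text
clock 0.0
joint_pos [-1.15160163  0.33289727 -0.06472547  1.46093356  0.02160592  1.34993796
 -0.08845857]
joint_velocities [-1.60085453e-03 -2.85354871e-04  1.29049110e-03 -2.14252660e-03
 -4.99027857e-04  4.95039349e-05  1.54087893e-04]
tau [ 2.58272794e-04 -6.25445008e+01  4.89716430e-02 -3.91599691e+01
  1.59375306e-02  1.01067784e-02  4.38692709e-07]
position [0.26706486 0.56466783 0.24750384]
ee_rot [ 2.19062442e-01  9.75710561e-01 -7.28693003e-04 -1.29308220e-04]
ft_force [ 0.34600173 -0.19170624 -0.96574641]
torque [-0.07348138 -0.00609193 -0.04011763]
grasp_force 0.0
grip_width 1.003057583121814
top {'intrinsics': array([[397.01147862,   0.        , 248.20974455],
       [  0.        , 397.01147862, 188.13842644],
       [  0.        ,   0.        ,   1.        ]]), 'world_from_camera': array([[-0.00797102,  0.98122403, -0.19270669,  0.29068737],
       [-0.99968013, -0.00319373,  0.02508841,  0.00962103],
       [ 0.0240019 ,  0.19284503,  0.98093563,  1.09984926],
       [ 0.        ,  0.        ,  0.        ,  1.        ]])}
side {'intrinsics': array([[450.98121814,   0.        , 248.20522634],
       [  0.        , 450.98121814, 188.35247198],
       [  0.        ,   0.        ,   1.        ]]), 'world_from_camera': array([[ 0.77561084,  0.4460557 , -0.44661185,  0.00518609],
       [-0.63107062,  0.53303289, -0.56358302, -0.66543351],
       [-0.01333062,  0.71896471,  0.69491873,  0.83901707],
       [ 0.        ,  0.        ,  0.        ,  1.        ]])}
```

View pics/top0.png

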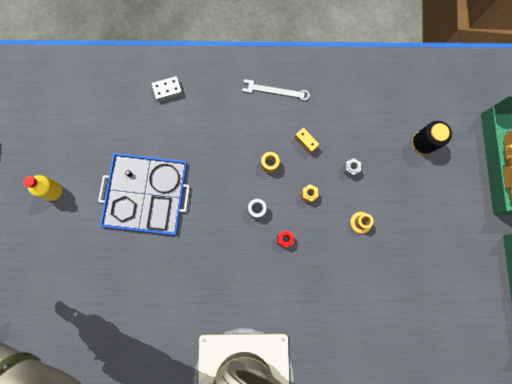

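View pics/side0.png

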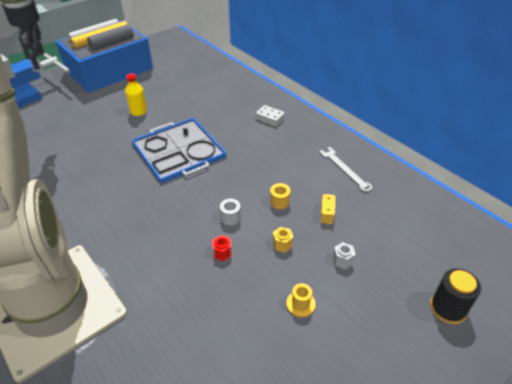

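Candidates (top view):
- **Bushes:** brass plain (271,161), grey steel (257,208).
- **Nuts:** brass (310,193), steel (353,167), red (286,239).
- **Flanged bush:** (362,222).
- **Slide block:** (307,139).
- **Other yellow or grey things to ignore:** bar end (438,132), bottle (45,188), steel block (167,89).
- **Inserts:** post (129,174), round (164,178), hex (123,209), long (159,212).

I choose the four brass parts and will check them in one close crop.

```bash
cat > h.py <<'E'
import numpy as np, cv2
from workcell import get_obs, optics
def cast(n,uv,z):
    c=optics.get_calibration(n);K=c["intrinsics"];T=c["world_from_camera"]
    p=np.linalg.inv(K)@[uv[0],uv[1],1.]; d=T[:3,:3]@[p[0],-p[1],-p[2]]; o=T[:3,3]
    return (o+d*(z-o[2])/d[2])
def proj(n,P):
    c=optics.get_calibration(n);K=c["intrinsics"];T=c["world_from_camera"]
    q=T[:3,:3].T@(np.asarray(P)-T[:3,3]); q=K@[q[0],-q[1],-q[2]]; return q[:2]/q[2]
def yellow(im):
    h=cv2.cvtColor(im,cv2.COLOR_RGB2HSV); return cv2.inRange(h,(15,110,60),(35,255,255))
E
python3 - <<'E'
from h import *
near={"top":dict(plain=(271,161),flang=(362,222),nut=(310,193),block=(307,139)),"side":dict(plain=(280,196),flang=(301,300),nut=(283,239),block=(328,208))}
zm=dict(plain=.0225,flang=.02,nut=.021,block=.018)
for n in near:
    im=cv2.imread(f"pics/{n}0.png")[:,:,::-1].copy(); m=yellow(im)
    cs,_=cv2.findContours(m,cv2.RETR_EXTERNAL,cv2.CHAIN_APPROX_NONE)
    for k,p in near[n].items():
        c=min((c for c in cs if len(c)>10),key=lambda c:np.linalg.norm(c[:,0].mean(0)-p))
        h=cv2.convexHull(c);M=cv2.moments(h);u=(M["m10"]/M["m00"],M["m01"]/M["m00"]);r=cv2.minAreaRect(c)
        print(n,k,np.round(u,1),M["m00"],"mid",np.round(cast(n,u,zm[k])[:2],4),cv2.boundingRect(c),np.round(r[2],1))
    g=cv2.cvtColor(im,cv2.COLOR_RGB2HSV)
    b=cv2.inRange(g,(100,150,60),(125,255,255))
    x0,y0,x1,y1=(95,145,195,240) if n=="top" else (125,110,235,190)
    t=np.zeros_like(b);t[y0:y1,x0:x1]=b[y0:y1,x0:x1]
    c=cv2.convexHull(cv2.findNonZero(t));r=cv2.minAreaRect(c)
    e=cv2.approxPolyDP(c,5,True)[:,0]
    print("tray corners",[(tuple(int(i) for i in q),np.round(cast(n,q,.015)[:2],3).tolist()) for q in e])
    d=np.zeros_like(b);d[y0:y1,x0:x1]=((im.max(2)<75)*255).astype(np.uint8)[y0:y1,x0:x1]
    cs,_=cv2.findContours(d,cv2.RETR_EXTERNAL,cv2.CHAIN_APPROX_NONE)
    for c in cs:
        if len(c)<8: continue
        h=cv2.convexHull(c);M=cv2.moments(h);
        if M["m00"]<15: continue
        u=(M["m10"]/M["m00"],M["m01"]/M["m00"])
        print(" dark",np.round(u,1),M["m00"],np.round(cast(n,u,.016)[:2],4))
t=cv2.imread("pics/top0.png");s=cv2.imread("pics/side0.png")
a=cv2.resize(t[120:245,240:390],None,fx=4,fy=4,interpolation=cv2.INTER_CUBIC)
cv2.imwrite("pics/c1.png",a)
E
```

```text
top plain [269.7 161.7] 288.0 mid [ 0.5777 -0.0788] (261, 152, 19, 21) 90.0
top flang [361.1 222.2] 369.0 mid [ 0.4066 -0.3272] (350, 212, 23, 22) 90.0
top nut [309.3 193.4] 219.0 mid [ 0.4871 -0.1874] (301, 185, 18, 18) 45.0
top block [306.3 140.3] 312.0 mid [ 0.6418 -0.1851] (295, 128, 24, 26) 47.3
tray corners [((186, 163), [0.576, 0.156]), ((175, 234), [0.378, 0.181]), ((100, 225), [0.403, 0.385]), ((113, 154), [0.603, 0.361])]
 dark [130.2 213.8] 74.0 [0.4332 0.3047]
 dark [166.7 213.3] 102.0 [0.4342 0.2055]
 dark [116.5 204.1] 90.0 [0.4601 0.3432]
 dark [151.2 213.3] 134.5 [0.4343 0.2475]
 dark [172.  185.7] 90.5 [0.5113 0.1931]
 dark [155.4 171.3] 71.5 [0.5525 0.2405]
side plain [279.7 195.4] 418.0 mid [ 0.5756 -0.0751] (270, 183, 21, 26) 90.0
side flang [300.7 300.6] 725.0 mid [ 0.4036 -0.3309] (286, 283, 29, 34) 90.0
side nut [282.5 239. ] 382.0 mid [ 0.4849 -0.1853] (273, 227, 20, 25) 90.0
side block [327.5 208.5] 348.5 mid [ 0.6389 -0.1828] (321, 194, 14, 30) 90.0
tray corners [((224, 156), [0.566, 0.15]), ((161, 181), [0.373, 0.175]), ((133, 140), [0.403, 0.383]), ((194, 119), [0.602, 0.355])]
 dark [175.8 165.5] 37.5 [0.4375 0.2023]
```

View pics/c1.png

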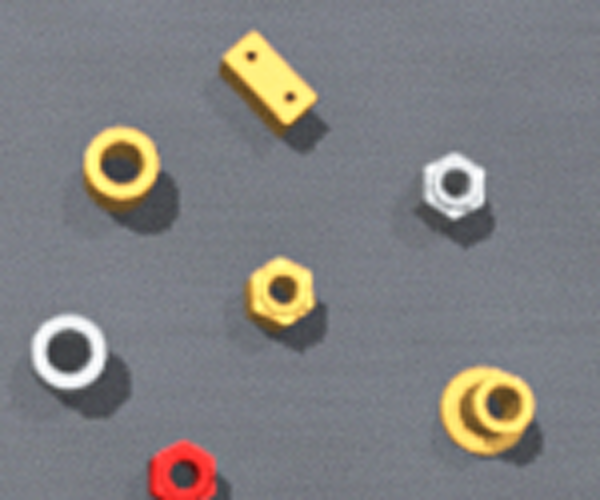

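The crop shows the brass bush at crop (121,167), brass nut (281,292), flanged bush (487,409) and slide block (268,82). The steel nut, steel bush and red nut are separate, so the choice stands. The block's long axis is at about +43.5° and the nut's flats face ±y. The two views agree within 4 mm.

```bash
cat > to.py <<'E'
import sys
from h import *
from scipy.spatial.transform import Rotation as R
# usage: to.py x y z theta_deg(tool y axis angle) -> total turn/shift in tool units
x,y,z,t=map(float,sys.argv[1:5]); o=get_obs()
M=R.from_quat(o["ee_rot"]); t=np.radians(t); Y=np.array([np.cos(t),np.sin(t),0]);Z=np.array([0,0,-1.])
G=R.from_matrix(np.c_[np.cross(Y,Z),Y,Z])
print("pos",np.round(o["position"],4),"F",np.round(o["ft_force"],1),"w",o["grip_width"],"grip",o["grasp_force"],"t",o["clock"],"q",np.round(o["joint_pos"],2))
print("turn",np.round((M.inv()*G).as_rotvec()/1.5,3),"shift",np.round(M.inv().apply(np.array([x,y,z])-o["position"])/.2,3))
E
python3 to.py .577 -.077 .165 64.7
```

```text
pos [0.2671 0.5647 0.2476] F [-0.2 -0.5 -0.2] w 1.0010064753017014 grip 0.0 t 0.1 q [-1.15  0.33 -0.06  1.46  0.02  1.35 -0.09]
turn [-0.001  0.    -0.   ] shift [-2.773 -2.237  0.416]
```

>>> send_rows([
  [[0,0,0,-0.08,-0.06,0,1],[0,0,0,-0.14,-0.11,0.02,1],[0,0,0,-0.14,-0.11,0.02,1],[0,0,0,-0.14,-0.11,0.02,1],[0,0,0,-0.14,-0.11,0.02,1],[0,0,0,-0.14,-0.11,0.02,1],[0,0,0,-0.14,-0.11,0.02,1],[0,0,0,-0.14,-0.11,0.02,1],[0,0,0,-0.14,-0.11,0.02,1],[0,0,0,-0.14,-0.11,0.02,1],[0,0,0,-0.14,-0.11,0.02,1],[0,0,0,-0.14,-0.11,0.02,1],[0,0,0,-0.14,-0.11,0.02,1],[0,0,0,-0.14,-0.11,0.02,1],[0,0,0,-0.14,-0.11,0.02,1],[0,0,0,-0.14,-0.11,0.02,1],[0,0,0,-0.14,-0.11,0.02,1],[0,0,0,-0.14,-0.11,0.02,1],[0,0,0,-0.14,-0.11,0.02,1],[0,0,0,-0.07,-0.06,0.02,1]],
], squeeze=40)

```text
clock: 1.77
position: [0.5712, -0.0475, 0.1719]
ee_rot: [0.221, 0.975, -0.001, 0.0]
ft_force: [0.2, -0.7, 0.6]
grip_width: 0.999
grasp_force: 0.0
```

```bash
python3 to.py .577 -.077 .10 64.7
```

```text
pos [ 0.5712 -0.0475  0.1719] F [ 0.2 -0.7  0.6] w 0.9992171506300089 grip 0.0 t 1.7667 q [-0.36  0.28  0.43  1.72 -0.13  1.16  1.23]
turn [-0.001  0.001 -0.003] shift [-0.089 -0.12   0.36 ]
```

>>> send_rows([
  [[0,0,0,-0.05,-0.06,0.04,1],[0,0,0,-0.04,-0.06,0.08,1],[0,0,0,0,0,0.1,1],[0,0,0,0,0,0.1,1],[0,0,0,0,0,0.1,1],[0,0,0,0,0,0.1,1],[0,0,0,0,0,0.1,1],[0,0,0,0,0,0.06,1],[0,0,0,0,0,0.04,1],[0,0,0,0,0,0,1],[0,0,0,0,0,0,0.3],[0,0,0,0,0,0,0.3],[0,0,0,0,0,0,0.3],[0,0,0,0,0,0,0.3],[0,0,0,0,0,0,0.3],[0,0,0,0,0,0,0.3],[0,0,0,0,0,0,0.3],[0,0,0,0,0,0,0.3]],
])

```text
clock: 3.27
position: [0.5771, -0.0728, 0.0297]
ee_rot: [0.219, 0.976, 0.0, 0.001]
ft_force: [-2.3, -0.8, 6.3]
grip_width: 0.578
grasp_force: 40.7
```

```bash
python3 to.py .577 -.077 .028 64.7; python3 - <<'E'
from h import *
s=optics.camera("side")[110:260,180:380]
cv2.imwrite("pics/c2.png",cv2.resize(s,None,fx=4,fy=4,interpolation=cv2.INTER_CUBIC)[:,:,::-1])
E
```

```text
pos [ 0.5771 -0.0728  0.0297] F [-2.3 -0.8  6.3] w 0.5783543549377337 grip 40.71845322847366 t 3.2667 q [-0.28  0.48  0.39  1.81 -0.23  0.9   1.35]
turn [ 0.001  0.001 -0.   ] shift [-0.008 -0.019  0.009]
```

View pics/c2.png

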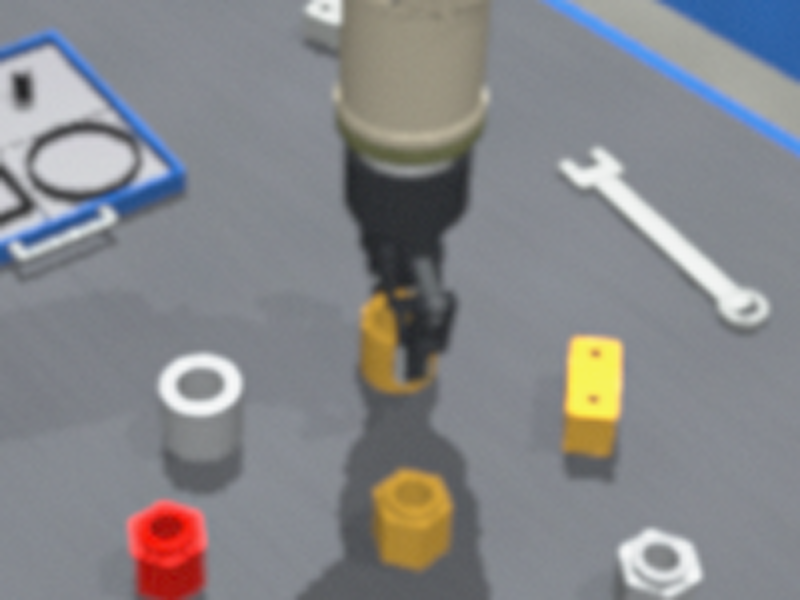

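The view shows the bush gripped at crop (400,340), upright, with the fingertips just above the bench. Lift and carry.

>>> send_rows([
  [[0,0,0,0,0,-0.03,0.3],[0,0,0,0,0,-0.08,0.3],[0,0,0,0,0,-0.12,0.3],[0,0,0,0.02,0.03,-0.1,0.3],[0,0,0,0.05,0.08,-0.04,0.3],[0,0,0,0.08,0.14,0,0.3],[0,0,0,0.08,0.14,0,0.3],[0,0,0,0.08,0.14,0,0.3],[0,0,0,0.08,0.14,0,0.3],[0,0,0,0.08,0.14,0,0.3],[0,0,0,0.08,0.14,0,0.3],[0,0,0,0.08,0.14,0,0.3],[0,0,0,0.08,0.14,0,0.3],[0,0,0,0.08,0.14,0,0.3],[0,0,0,0.08,0.14,0,0.3],[0,0,0,0.06,0.1,0,0.3],[0,0,0,0.03,0.05,0,0.3],[0,0,0,0,0,0,0.3],[0,0,0,0,0,0,0.3]],
])

```text
clock: 4.9
position: [0.5445, 0.3097, 0.1023]
ee_rot: [0.219, 0.976, -0.0, -0.0]
ft_force: [0.8, -0.7, -4.3]
grip_width: 0.578
grasp_force: 42.6
```

```bash
python3 to.py .543 .310 .04 64.7; python3 - <<'E'
from h import *
s=optics.camera("side")[80:200,110:270];t=optics.camera("top")[130:250,80:220]
f=lambda a:cv2.resize(a,(400,400*a.shape[0]//a.shape[1]),interpolation=cv2.INTER_CUBIC)
a,b=f(s),f(t);b=b[:300];cv2.imwrite("pics/c3.png",np.hstack([a[:300],b])[:,:,::-1])
E
```

```text
pos [0.5445 0.3097 0.1023] F [ 0.8 -0.7 -4.3] w 0.5784162413348415 grip 42.572735734283924 t 4.9 q [-0.8   0.46  0.27  1.63 -0.13  1.07  0.64]
turn [-0.  0.  0.] shift [ 0.008 -0.002  0.311]
```

View pics/c3.png

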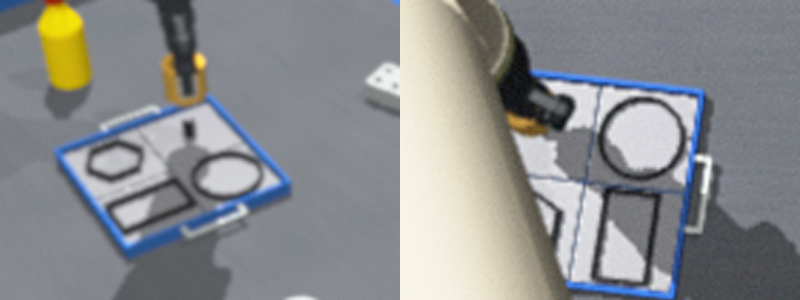

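Side crop: bush hovers at (185,80), post top (188,123), base (188,137). Cast these to check the alignment.

```bash
python3 - <<'E'
from h import *
print(cast("side",(110+188/2.5,80+123/2.5),.034),cast("side",(110+188/2.5,80+138/2.5),.010))
for n in ("side",):
    im=optics.camera(n);m=yellow(im);m[:, :170]=0;m[:,200:]=0;m[:90]=0;m[125:]=0
    M=cv2.moments(cv2.convexHull(cv2.findNonZero(m)));print(cast(n,(M["m10"]/M["m00"],M["m01"]/M["m00"]),.095),cv2.boundingRect(m))
t=cv2.imread("pics/top0.png")
d=(t.max(2)<80).astype(np.uint8);d[:165]=0;d[190:]=0;d[:,:118]=0;d[:,142:]=0
ys,xs=np.nonzero(d);print(sorted(zip(xs.tolist(),ys.tolist())))
print(cast("top",(129.5,174.5),.025))
E
```

```text
[0.53862474 0.30483254 0.034     ] [0.53780271 0.30838312 0.01      ]
[0.54418132 0.30729566 0.095     ] (175, 102, 18, 20)
[(127, 175), (128, 174), (128, 175), (129, 173), (129, 174), (129, 175), (129, 176), (130, 172), (130, 173), (130, 174), (130, 175), (130, 176), (131, 173), (131, 174), (131, 175), (131, 176), (132, 174), (132, 175)]
[0.54124902 0.30937204 0.025     ]
```

>>> send_rows([
  [[0,0,0,0.014,-0.01,0.02,0.3],[0,0,0,0,0,0.04,0.3],[0,0,0,0,0,0.05,0.3],[0,0,0,0,0,0.05,0.3],[0,0,0,0,0,0.04,0.3],[0,0,0,0,0,0.03,0.3],[0,0,0,0,0,0.02,0.3],[0,0,0,0,0,0.02,0.3],[0,0,0,0,0,0.02,0.3],[0,0,0,0,0,0.01,0.3],[0,0,0,0,0,0,0.3],[0,0,0,0,0,0,0.3]],
])

```text
clock: 6.05
position: [0.5415, 0.3093, 0.0425]
ee_rot: [0.219, 0.976, 0.0, 0.0]
ft_force: [-0.2, 0.6, -3.5]
grip_width: 0.568
grasp_force: 42.6
```

>>> send_rows([
  [[0,0,0,0,0,0.005,0.3],[0,0,0,0,0,0.005,0.3],[0,0,0,0,0,0.003,0.3],[0,0,0,0,0,0,0.3]],
])

```text
clock: 6.38
position: [0.5415, 0.3094, 0.0399]
ee_rot: [0.219, 0.976, 0.0, 0.0]
ft_force: [-0.3, 0.6, -2.3]
grip_width: 0.574
grasp_force: 42.6
```

Nearly on the seat; go down in half-millimetre steps until the force rises.

>>> send_rows([
  [[0,0,0,0,0,0.003,0.3],[0,0,0,0,0,0.002,0.3],[0,0,0,0,0,0,0.3]],
])

```text
clock: 6.63
position: [0.5415, 0.3094, 0.0398]
ee_rot: [0.219, 0.976, 0.0, -0.0]
ft_force: [-4.6, -2.5, 7.7]
grip_width: 0.577
grasp_force: 43.6
```

>>> send_rows([
  [[0,0,0,0,0,0,0.65],[0,0,0,0,0,0,0.75],[0,0,0,0,0,0,0.75],[0,0,0,0,0,0,0.75],[0,0,0,0,0,-0.05,0.75],[0,0,0,0,0,-0.1,0.75],[0,0,0,0,0,-0.15,0.75],[0,0,0,0,0,-0.15,0.8],[0,0,0,-0.02,-0.09,-0.06,0.8],[0,0,0,-0.04,-0.17,0,0.8],[0,0,0,-0.04,-0.17,0,0.8],[0,0,0,-0.04,-0.17,0,0.8],[0,0,0,-0.04,-0.17,0,0.8],[0,0,0,-0.04,-0.17,0,0.8],[0,0,0,-0.04,-0.17,0,0.8],[0,0,0,-0.04,-0.17,0,0.8],[0,0,0,-0.04,-0.17,0,0.8],[0,0,0,-0.04,-0.17,0,0.8]],
])

```text
clock: 8.13
position: [0.4712, -0.0177, 0.1416]
ee_rot: [0.219, 0.976, 0.001, 0.0]
ft_force: [1.5, 0.2, -0.5]
grip_width: 0.801
grasp_force: 0.0
```

```bash
python3 to.py .405 -.329 .10 64.7; python3 - <<'E'
from h import *
s=optics.camera("side");t=optics.camera("top")
m=yellow(s);m[:,165:]=0
f=lambda a:cv2.resize(a,(400,300),interpolation=cv2.INTER_CUBIC)
cv2.imwrite("pics/c4.png",np.hstack([f(s[90:195,110:250]),f(t[140:245,80:220])])[:,:,::-1])
# flange base centre: top view silhouette lower part
m=yellow(t)[205:240,345:380]
cv2.imwrite("pics/m4.png",m)
E
```

```text
pos [ 0.4712 -0.0177  0.1416] F [ 1.5  0.2 -0.5] w 0.8006131441481787 grip 0.0 t 8.1333 q [-0.5   0.08  0.47  2.01 -0.04  1.06  1.11]
turn [ 0.001  0.    -0.   ] shift [-0.366 -1.549  0.206]
```

View pics/c4.png

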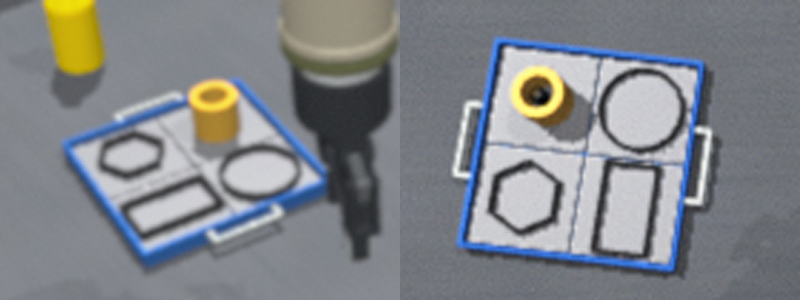

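The picture shows the plain bush upright over the post, at left (213,110) and right (541,95); the post is visible in the bore. Next, the flanged bush.

>>> send_rows([
  [[0,0,0,-0.04,-0.17,0,0.8],[0,0,0,-0.04,-0.17,0,0.8],[0,0,0,-0.04,-0.17,0,0.8],[0,0,0,-0.04,-0.17,0,0.8],[0,0,0,-0.04,-0.17,0,0.8],[0,0,0,-0.04,-0.17,0,0.8],[0,0,0,-0.04,-0.17,0,0.8],[0,0,0,-0.04,-0.16,0,0.8],[0,0,0,-0.03,-0.11,0,0.8],[0,0,0,-0.02,-0.07,0,0.8],[0,0,0,0,0,0,0.8]],
])

```text
clock: 9.15
position: [0.4067, -0.3276, 0.1415]
ee_rot: [0.221, 0.975, -0.001, 0.0]
ft_force: [-0.8, -0.2, 1.2]
grip_width: 0.798
grasp_force: 0.0
```

```bash
python3 to.py .405 -.329 .032 64.7; python3 - <<'E'
from h import *
t=cv2.imread("pics/top0.png")[:,:,::-1];s=cv2.imread("pics/side0.png")[:,:,::-1]
for n,im,(x,y),(bx,by) in(("top",t,(345,205),(366,221)),("side",s,(280,278),(302,291))):
    m=yellow(im.copy())[y:y+40,x:x+40]
    c=max(cv2.findContours(m,cv2.RETR_EXTERNAL,cv2.CHAIN_APPROX_NONE)[0],key=len)
    r=cv2.boundingRect(c);print(n,"bbox",r[0]+x,r[1]+y,r[2:])
    g=im[by-5:by+6,bx-5:bx+6].max(2).astype(float);w=np.clip(150-g,0,None)
    ys,xs=np.mgrid[by-5:by+6,bx-5:bx+6];u=((w*xs).sum()/w.sum(),(w*ys).sum()/w.sum())
    print("bore",u,cast(n,u,.048))
cx=(350+372)/2
E
```

```text
pos [ 0.4067 -0.3276  0.1415] F [-0.8 -0.2  1.2] w 0.7984599827186273 grip 0.0 t 9.15 q [-0.07  0.23  0.74  1.9  -0.18  1.08  1.87]
turn [-0.001  0.001 -0.003] shift [ 0.005 -0.009  0.547]
top bbox 350 212 (23, 22)
bore (np.float64(364.6635030198447), np.float64(220.24590163934425)) [ 0.40869766 -0.32848558  0.048     ]
side bbox 286 283 (29, 34)
bore (np.float64(305.8), np.float64(292.3333333333333)) [ 0.41135742 -0.33514527  0.048     ]
```

>>> send_rows([
  [[0,0,0,-0.005,-0.01,0.04,0.8],[0,0,0,0,0,0.08,0.8],[0,0,0,0,0,0.1,0.8],[0,0,0,0,0,0.1,0.8],[0,0,0,0,0,0.1,0.8],[0,0,0,0,0,0.07,0.8],[0,0,0,0,0,0.04,0.8],[0,0,0,0,0,0.01,0.8],[0,0,0,0,0,0,0.6],[0,0,0,0,0,0,0.3],[0,0,0,0,0,0,0.3],[0,0,0,0,0,0,0.3],[0,0,0,0,0,0,0.3],[0,0,0,0,0,0,0.3],[0,0,0,0,0,0,0.3],[0,0,0,0,0,0,0.3]],
])

```text
clock: 10.48
position: [0.4084, -0.327, 0.0337]
ee_rot: [0.219, 0.976, -0.0, 0.001]
ft_force: [-1.0, -0.5, 7.7]
grip_width: 0.449
grasp_force: 41.7
```

```bash
python3 - <<'E'
from h import *
for k,a,b in(("round",(165.05,178.5),(201,150.2)),("hex",(123.75,208.95),(155.9,144.3)),("long",(159.8,213.2),(170.6,162.5))):
    print(k,cast("top",a,.017)[:2],cast("side",b,.017)[:2])
E
python3 to.py .53 .213 .11 64.7
```

```text
round [0.53146998 0.21292135] [0.52898362 0.21119338]
hex [0.44659083 0.32243849] [0.44322712 0.31895525]
long [0.43443198 0.22406445] [0.43261087 0.22134963]
pos [ 0.4084 -0.327   0.0337] F [-1.  -0.5  7.7] w 0.44875096114431845 grip 41.74525806913152 t 10.4833 q [ 0.02  0.41  0.67  1.97 -0.33  0.87  1.99]
turn [ 0.     0.001 -0.   ] shift [ 0.604  2.701 -0.382]
```

>>> send_rows([
  [[0,0,0,0,0,-0.03,0.2],[0,0,0,0,0,-0.1,0.2],[0,0,0,0,0,-0.15,0.2],[0,0,0,0.01,0.05,-0.1,0.2],[0,0,0,0.02,0.1,0,0.2],[0,0,0,0.035,0.155,0,0.2],[0,0,0,0.035,0.155,0,0.2],[0,0,0,0.035,0.155,0,0.2],[0,0,0,0.035,0.155,0,0.2],[0,0,0,0.035,0.155,0,0.2],[0,0,0,0.035,0.155,0,0.2],[0,0,0,0.035,0.155,0,0.2],[0,0,0,0.035,0.155,0,0.2],[0,0,0,0.035,0.155,0,0.2],[0,0,0,0.035,0.155,0,0.2],[0,0,0,0.035,0.155,0,0.2],[0,0,0,0.035,0.155,0,0.2],[0,0,0,0.035,0.155,0,0.2],[0,0,0,0.035,0.155,0,0.2],[0,0,0,0.035,0.155,0,0.2]],
])

```text
clock: 12.15
position: [0.5185, 0.1697, 0.1087]
ee_rot: [0.219, 0.976, -0.0, -0.0]
ft_force: [0.2, -0.6, -4.6]
grip_width: 0.45
grasp_force: 41.7
```

>>> send_rows([
  [[0,0,0,0.025,0.12,0,0.2],[0,0,0,0.015,0.07,0,0.2],[0,0,0,0.005,0.03,0,0.2],[0,0,0,0,0,0,0.2],[0,0,0,0,0,0,0.2]],
])

```text
clock: 12.57
position: [0.5295, 0.2102, 0.1085]
ee_rot: [0.22, 0.976, -0.001, -0.0]
ft_force: [0.1, -0.4, -4.5]
grip_width: 0.45
grasp_force: 41.7
```

```bash
python3 to.py .53 .2125 .044 64.7; python3 - <<'E'
from h import *
s=optics.camera("side");t=optics.camera("top")
f=lambda a:cv2.resize(a,(400,300),interpolation=cv2.INTER_CUBIC)
cv2.imwrite("pics/c5.png",np.hstack([f(s[90:195,130:270]),f(t[140:245,80:220])])[:,:,::-1])
E
```

```text
pos [0.5295 0.2102 0.1085] F [ 0.1 -0.4 -4.5] w 0.450204505765403 grip 41.679572275606915 t 12.5667 q [-0.78  0.34  0.39  1.79 -0.15  1.04  0.79]
turn [-0.001  0.    -0.001] shift [0.003 0.012 0.323]
```

View pics/c5.png

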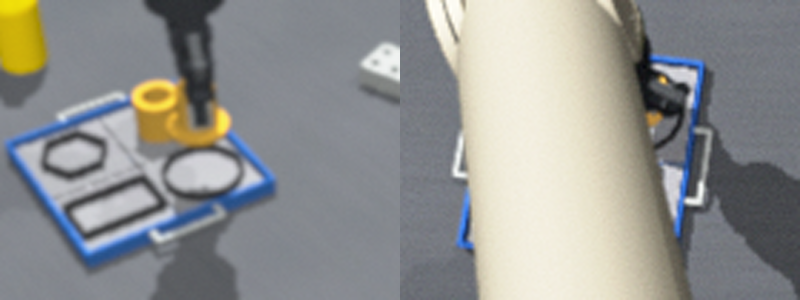

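Left: the flange hovers level, centred at (199,125); the collar is at (202,172). The finger clears the plain bush at (156,112).

```bash
python3 - <<'E'
from h import *
print(cast("side",(130+199/2.857,90+125/2.857),.0805),cast("side",(130+202/2.857,90+172/2.857),.017))
E
```

```text
[0.52690244 0.20517606 0.0805    ] [0.52832059 0.21173323 0.017     ]
```

>>> send_rows([
  [[0,0,0,0.005,0.02,0.02,0.2],[0,0,0,0,0,0.04,0.2],[0,0,0,0,0,0.06,0.2],[0,0,0,0,0,0.05,0.2],[0,0,0,0,0,0.04,0.2],[0,0,0,0,0,0.03,0.2],[0,0,0,0,0,0.02,0.2],[0,0,0,0,0,0.02,0.2],[0,0,0,0,0,0.02,0.2],[0,0,0,0,0,0.01,0.2],[0,0,0,0,0,0,0.2],[0,0,0,0,0,0,0.2]],
])

```text
clock: 13.67
position: [0.5305, 0.216, 0.0468]
ee_rot: [0.219, 0.976, 0.0, 0.0]
ft_force: [0.2, -0.3, -4.7]
grip_width: 0.447
grasp_force: 41.7
```

>>> send_rows([
  [[0,0,0,0,0,0.005,0.2],[0,0,0,0,0,0.005,0.2],[0,0,0,0,0,0.003,0.2],[0,0,0,0,0,0.003,0.2],[0,0,0,0,0,0,0.2]],
])

```text
clock: 14.08
position: [0.5305, 0.216, 0.0438]
ee_rot: [0.219, 0.976, 0.0, -0.0]
ft_force: [-2.3, -0.9, -0.5]
grip_width: 0.446
grasp_force: 42.1
```

>>> send_rows([
  [[0,0,0,0,0,0.002,0.2],[0,0,0,0,0,0,0.2],[0,0,0,0,0,0,0.55],[0,0,0,0,0,0,0.62],[0,0,0,0,0,0,0.62],[0,0,0,0,0,0,0.62],[0,0,0,0,0,-0.05,0.62],[0,0,0,0,0,-0.1,0.62],[0,0,0,0,0,-0.15,0.62],[0,0,0,0,0,-0.15,0.62],[0,0,0,-0.02,-0.06,-0.04,0.7],[0,0,0,-0.04,-0.12,0,0.7],[0,0,0,-0.055,-0.16,0,0.7],[0,0,0,-0.055,-0.16,0,0.7],[0,0,0,-0.055,-0.16,0,0.7],[0,0,0,-0.055,-0.16,0,0.7],[0,0,0,-0.055,-0.16,0,0.7],[0,0,0,-0.055,-0.16,0,0.7],[0,0,0,-0.055,-0.16,0,0.7],[0,0,0,-0.055,-0.16,0,0.7]],
])

```text
clock: 15.75
position: [0.4955, -0.0925, 0.1418]
ee_rot: [0.219, 0.976, 0.0, 0.0]
ft_force: [1.3, -0.2, 0.6]
grip_width: 0.701
grasp_force: 0.0
```

>>> send_rows([
  [[0,0,0,-0.055,-0.16,0,0.7],[0,0,0,-0.055,-0.16,0,0.7],[0,0,0,-0.03,-0.1,0,0.7],[0,0,0,-0.02,-0.05,0,0.7],[0,0,0.05,0,0,0,0.7],[0,0,0.08,0,0,0,0.7],[0,0,0.08,0,0,0,0.7],[0,0,0.08,0,0,0,0.7],[0,0,0.07,0,0,0,0.7],[0,0,0.04,0,0,0,0.7],[0,0,0,0,0,0,0.7]],
])

```text
clock: 16.67
position: [0.4847, -0.1896, 0.1415]
ee_rot: [0.499, 0.867, 0.0, 0.0]
ft_force: [-0.7, -0.1, 0.4]
grip_width: 0.703
grasp_force: 0.0
```

```bash
python3 to.py .486 -.1865 .030 30; python3 - <<'E'
from h import *
s=optics.camera("side");t=optics.camera("top")
f=lambda a:cv2.resize(a,(400,300),interpolation=cv2.INTER_CUBIC)
cv2.imwrite("pics/c6.png",np.hstack([f(s[90:195,110:250]),f(t[140:245,80:220])])[:,:,::-1])
# nut outline edge directions, from first top picture
t0=cv2.imread("pics/top0.png")[:,:,::-1].copy();k=8
c=cv2.resize(t0[180:207,297:324],None,fx=k,fy=k,interpolation=cv2.INTER_CUBIC);m=yellow(c)
h=cv2.convexHull(max(cv2.findContours(m,0,cv2.CHAIN_APPROX_NONE)[0],key=len))
a=cv2.approxPolyDP(h,8,True)[:,0]
for p,q in zip(a,np.roll(a,-1,0)):
    P,Q=[cast("top",(297+v[0]/k,180+v[1]/k),.038) for v in(p,q)]; d=Q-P
    print(np.round(np.hypot(*d[:2])*1e3,0),"edge normal deg",np.round((np.degrees(np.arctan2(d[1],d[0]))+90)%60,0))
E
```

```text
pos [ 0.4847 -0.1896  0.1415] F [-0.7 -0.1  0.4] w 0.7026838986747546 grip 0.0 t 16.6667 q [-0.37  0.23  0.74  1.9  -0.17  1.08  0.97]
turn [0.    0.    0.002] shift [0.01  0.013 0.558]
17.0 edge normal deg 28.0
22.0 edge normal deg 37.0
19.0 edge normal deg 40.0
15.0 edge normal deg 21.0
20.0 edge normal deg 29.0
20.0 edge normal deg 33.0
25.0 edge normal deg 44.0
12.0 edge normal deg 3.0
```

View pics/c6.png

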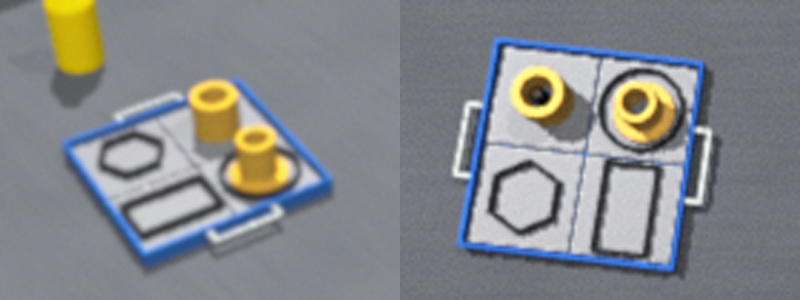

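The flanged bush sits flange down inside the round collar, at left (257,165) and right (643,110). The nut's flat normals measure about 30°, which matches the jaws, so grasp it.

>>> send_rows([
  [[0,0,0,0.01,0.01,0.04,0.7],[0,0,0,0,0,0.08,0.7],[0,0,0,0,0,0.1,0.7],[0,0,0,0,0,0.1,0.7],[0,0,0,0,0,0.1,0.7],[0,0,0,0,0,0.08,0.7],[0,0,0,0,0,0.05,0.7],[0,0,0,0,0,0.015,0.7],[0,0,0,0,0,0,0.6],[0,0,0,0,0,0,0.3],[0,0,0,0,0,0,0.3],[0,0,0,0,0,0,0.2],[0,0,0,0,0,0,0.2],[0,0,0,0,0,0,0.2],[0,0,0,0,0,0,0.2],[0,0,0,0,0,0,0.2]],
])

```text
clock: 18.1
position: [0.4861, -0.1868, 0.0289]
ee_rot: [0.498, 0.867, 0.0, 0.001]
ft_force: [-1.3, -0.3, 6.8]
grip_width: 0.461
grasp_force: 41.7
```

```bash
python3 to.py .4455 .3215 .105 30
```

```text
pos [ 0.4861 -0.1868  0.0289] F [-1.3 -0.3  6.8] w 0.46132111969257844 grip 41.69113285839558 t 18.1 q [-0.29  0.41  0.66  1.98 -0.33  0.86  1.08]
turn [0.001 0.    0.004] shift [ 2.296  1.108 -0.38 ]
```

>>> send_rows([
  [[0,0,0,0,0,-0.03,0.2],[0,0,0,0,0,-0.1,0.2],[0,0,0,0,0,-0.15,0.2],[0,0,0,0.05,0.024,-0.1,0.2],[0,0,0,0.1,0.048,0,0.2],[0,0,0,0.15,0.072,0,0.2],[0,0,0,0.15,0.072,0,0.2],[0,0,0,0.15,0.072,0,0.2],[0,0,0,0.15,0.072,0,0.2],[0,0,0,0.15,0.072,0,0.2],[0,0,0,0.15,0.072,0,0.2],[0,0,0,0.15,0.072,0,0.2],[0,0,0,0.15,0.072,0,0.2],[0,0,0,0.15,0.072,0,0.2],[0,0,0,0.15,0.072,0,0.2],[0,0,0,0.15,0.072,0,0.2],[0,0,0,0.15,0.072,0,0.2],[0,0,0,0.15,0.072,0,0.2],[0,0,0,0.1,0.048,0,0.2],[0,0,0,0.06,0.03,0,0.2]],
])

```text
clock: 19.77
position: [0.4435, 0.3162, 0.104]
ee_rot: [0.496, 0.868, -0.0, -0.0]
ft_force: [-0.1, -0.6, -3.3]
grip_width: 0.463
grasp_force: 41.3
```

>>> send_rows([
  [[0,0,0,0.03,0.015,0,0.2],[0,0,0,0,0,0,0.2],[0,0,0,0,0,0,0.2]],
])

```text
clock: 20.02
position: [0.4448, 0.3182, 0.104]
ee_rot: [0.498, 0.867, -0.001, 0.0]
ft_force: [1.3, -0.2, -2.7]
grip_width: 0.462
grasp_force: 41.3
```

```bash
python3 to.py .4455 .3215 .039 30; python3 - <<'E'
from h import *
s=optics.camera("side")
cv2.imwrite("pics/c7.png",cv2.resize(s[80:185,110:250],(560,420),interpolation=cv2.INTER_CUBIC)[:,:,::-1])
E
```

```text
pos [0.4448 0.3182 0.104 ] F [ 1.3 -0.2 -2.7] w 0.4620385424226229 grip 41.3399264216423 t 20.0167 q [-1.05  0.3   0.41  1.85 -0.14  1.01 -0.06]
turn [-0.     0.001  0.003] shift [0.013 0.012 0.325]
```

View pics/c7.png

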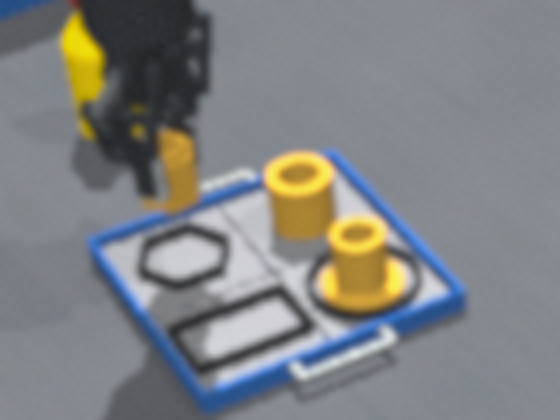

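The nut is held upright at (172,170), above the hex collar at (183,255). Compare the two positions.

```bash
python3 - <<'E'
from h import *
print("TCP-based underside px(crop)",(proj("side",(.4448,.3182,.075))-[110,80])*4)
print(cast("side",(110+183/4,80+255/4),.017),(proj("side",(.4455,.3215,.018))-[110,80])*4)
E
```

```text
TCP-based underside px(crop) [173.36797301 192.58175657]
[0.44422721 0.3214902  0.017     ] [184.28522517 253.22269043]
```

>>> send_rows([
  [[0,0,0,0.012,0.012,0.02,0.2],[0,0,0,0,0,0.04,0.2],[0,0,0,0,0,0.06,0.2],[0,0,0,0,0,0.05,0.2],[0,0,0,0,0,0.04,0.2],[0,0,0,0,0,0.03,0.2],[0,0,0,0,0,0.02,0.2],[0,0,0,0,0,0.02,0.2],[0,0,0,0,0,0.02,0.2],[0,0,0,0,0,0.01,0.2],[0,0,0,0,0,0,0.2],[0,0,0,0,0,0,0.2]],
])

```text
clock: 21.07
position: [0.4454, 0.3232, 0.0423]
ee_rot: [0.498, 0.867, 0.0, 0.0]
ft_force: [-0.6, 0.3, -4.2]
grip_width: 0.46
grasp_force: 41.4
```

>>> send_rows([
  [[0,0,0,0,0,0.005,0.2],[0,0,0,0,0,0.004,0.2],[0,0,0,0,0,0.003,0.2],[0,0,0,0,0,0,0.2],[0,0,0,0,0,0,0.2]],
])

```text
clock: 21.48
position: [0.4453, 0.3231, 0.0398]
ee_rot: [0.498, 0.867, 0.0, -0.0]
ft_force: [0.3, -0.5, -3.6]
grip_width: 0.463
grasp_force: 41.4
```

>>> send_rows([
  [[0,0,0,0,0,0.003,0.2],[0,0,0,0,0,0.003,0.2],[0,0,0,0,0,0,0.2]],
])

```text
clock: 21.73
position: [0.4453, 0.3232, 0.0389]
ee_rot: [0.498, 0.867, 0.0, -0.0]
ft_force: [-2.5, -1.7, 3.2]
grip_width: 0.461
grasp_force: 42.0
```

>>> send_rows([
  [[0,0,0,0,0,0,0.55],[0,0,0,0,0,0,0.6],[0,0,0,0,0,0,0.6],[0,0,0,0,0,0,0.6],[0,0,0,0,0,-0.05,0.6],[0,0,0,0,0,-0.1,0.6],[0,0,0,0,0,-0.15,0.6],[0,0,0,0,0,-0.15,0.6],[0,0,0,-0.06,-0.01,-0.06,0.6],[0,0,0,-0.12,-0.02,0,0.6],[0,0,0,-0.18,-0.03,0,0.6],[0,0,0,-0.18,-0.03,0,0.6],[0,0,0,-0.18,-0.03,0,0.6],[0,0,0,-0.18,-0.03,0,0.6],[0,0,0,-0.18,-0.03,0,0.6],[0,0,0,-0.18,-0.03,0,0.6],[0,0,0,-0.18,-0.03,0,0.6],[0,0,0,-0.18,-0.03,0,0.6],[0,0,0,-0.18,-0.03,0,0.6],[0,0,0,-0.18,-0.03,0,0.6]],
])

```text
clock: 23.4
position: [0.5884, -0.0542, 0.141]
ee_rot: [0.498, 0.867, 0.0, 0.0]
ft_force: [0.3, -0.4, 1.2]
grip_width: 0.601
grasp_force: 0.0
```

>>> send_rows([
  [[0,0,0,-0.18,-0.03,0,0.6],[0,0,0,-0.18,-0.02,0,0.6],[0,0,0,-0.14,-0.02,0,0.6],[0,0,0,-0.12,-0.01,0,0.6],[0,0,0,-0.06,-0.01,0,0.6],[0,0,0.06,0,0,0,0.6],[0,0,0.08,0,0,0,0.6],[0,0,0.08,0,0,0,0.6],[0,0,0.08,0,0,0,0.6],[0,0,0.08,0,0,0,0.6],[0,0,0.08,0,0,0,0.6],[0,0,0.08,0,0,0,0.6],[0,0,0.08,0,0,0,0.6],[0,0,0.08,0,0,0,0.6],[0,0,0.08,0,0,0,0.6],[0,0,0.07,0,0,0,0.6],[0,0,0.04,0,0,0,0.6],[0,0,0,0,0,0,0.6]],
])

```text
clock: 24.9
position: [0.6411, -0.1777, 0.1405]
ee_rot: [0.928, 0.372, -0.0, -0.0]
ft_force: [0.0, -0.5, -0.2]
grip_width: 0.604
grasp_force: 0.0
```

```bash
python3 to.py .6403 -.184 .028 -46.5; python3 - <<'E'
from h import *
s=optics.camera("side");t=optics.camera("top")
f=lambda a:cv2.resize(a,(400,300),interpolation=cv2.INTER_CUBIC)
cv2.imwrite("pics/c8.png",np.hstack([f(s[90:195,110:250]),f(t[140:245,80:220])])[:,:,::-1])
t0=cv2.imread("pics/top0.png")[:,:,::-1].copy();k=8
c=cv2.resize(t0[120:160,290:325],None,fx=k,fy=k,interpolation=cv2.INTER_CUBIC);g=cv2.cvtColor(c,cv2.COLOR_RGB2HSV)
# top face: bright yellow
m=cv2.inRange(g,(15,100,190),(35,255,255))
h=cv2.convexHull(max(cv2.findContours(m,0,cv2.CHAIN_APPROX_NONE)[0],key=len));b=cv2.boxPoints(cv2.minAreaRect(h))
P=[cast("top",(290+(v[0]-3.5)/k,120+(v[1]-3.5)/k),.036)[:2] for v in b];print("centre",np.mean(P,0))
for p,q in zip(P,P[1:]): d=q-p;print(np.hypot(*d),np.degrees(np.arctan2(d[1],d[0]))%180)
E
```

```text
pos [ 0.6411 -0.1777  0.1405] F [ 0.  -0.5 -0.2] w 0.6044596470637622 grip 0.0 t 24.9 q [-0.41  0.65  0.9   1.51 -0.53  1.24 -0.24]
turn [-0.    -0.     0.002] shift [-0.025  0.02   0.563]
centre [ 0.64026931 -0.18420074]
0.03214125846733827 133.43356644452146
0.06810046320737004 40.620610287797376
0.03187601985706068 132.91017040605928
```

View pics/c8.png

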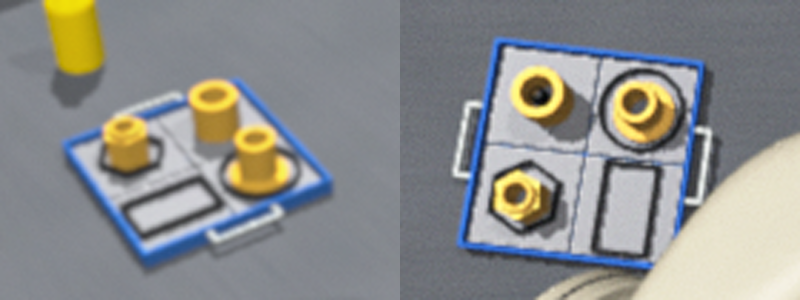

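The nut stands inside the hex collar, at left (126,145) and right (520,197). Its contact height matched the seat. Grasp the slide block.

>>> send_rows([
  [[0,0,0.005,-0.025,0.02,0.04,0.6],[0,0,0,0,0,0.08,0.6],[0,0,0,0,0,0.1,0.6],[0,0,0,0,0,0.1,0.6],[0,0,0,0,0,0.1,0.6],[0,0,0,0,0,0.08,0.6],[0,0,0,0,0,0.05,0.6],[0,0,0,0,0,0.015,0.6],[0,0,0,0,0,0,0.5],[0,0,0,0,0,0,0.3],[0,0,0,0,0,0,0.2],[0,0,0,0,0,0,0.15],[0,0,0,0,0,0,0.15],[0,0,0,0,0,0,0.15],[0,0,0,0,0,0,0.15],[0,0,0,0,0,0,0.15]],
], squeeze=60)

```text
clock: 26.33
position: [0.6408, -0.1851, 0.0285]
ee_rot: [0.929, 0.37, 0.001, 0.0]
ft_force: [-1.8, 0.3, 5.9]
grip_width: 0.338
grasp_force: 61.7
```

```bash
python3 to.py .434 .2235 .11 -97.5
```

```text
pos [ 0.6408 -0.1851  0.0285] F [-1.8  0.3  5.9] w 0.3377078824335228 grip 61.73962712287903 t 26.3333 q [-0.35  0.77  0.82  1.58 -0.62  1.06 -0.18]
turn [ 0.    -0.001  0.592] shift [ 0.653 -2.195 -0.409]
```

>>> send_rows([
  [[0,0,0,0,0,-0.03,0.15],[0,0,0,0,0,-0.1,0.15],[0,0,0,0,0,-0.15,0.15],[0,0,0,0.02,-0.05,-0.12,0.15],[0,0,0,0.03,-0.1,-0.01,0.15],[0,0,0,0.047,-0.158,0,0.15],[0,0,0,0.047,-0.158,0,0.15],[0,0,0,0.047,-0.158,0,0.15],[0,0,0,0.047,-0.158,0,0.15],[0,0,0,0.047,-0.158,0,0.15],[0,0,0,0.047,-0.158,0,0.15],[0,0,0,0.047,-0.158,0,0.15],[0,0,0,0.047,-0.158,0,0.15],[0,0,0,0.047,-0.158,0,0.15],[0,0,0,0.047,-0.158,0,0.15],[0,0,0,0.047,-0.158,0,0.15],[0,0,0,0.047,-0.158,0,0.15],[0,0,0,0.03,-0.1,0,0.15],[0,0,0,0.01,-0.05,0,0.15]],
])

```text
clock: 27.92
position: [0.4316, 0.2274, 0.1092]
ee_rot: [0.928, 0.372, -0.0, -0.001]
ft_force: [-0.4, -0.1, -7.9]
grip_width: 0.339
grasp_force: 61.2
```

>>> send_rows([
  [[0,0,0.03,0,0,0,0.15],[0,0,0.06,0,0,0,0.15],[0,0,0.07,0,0,0,0.15],[0,0,0.07,0,0,0,0.15],[0,0,0.07,0,0,0,0.15],[0,0,0.07,0,0,0,0.15],[0,0,0.07,0,0,0,0.15],[0,0,0.07,0,0,0,0.15],[0,0,0.05,0,0,0,0.15],[0,0,0.03,0,0,0,0.15],[0,0,0,0,0,0,0.15],[0,0,0,0,0,0,0.15]],
])

```text
clock: 28.92
position: [0.4337, 0.2236, 0.1094]
ee_rot: [0.998, -0.063, -0.0, 0.0]
ft_force: [0.4, -0.1, -7.5]
grip_width: 0.34
grasp_force: 61.1
```

```bash
python3 to.py .434 .2235 .0385 -97.5; python3 - <<'E'
from h import *
s=optics.camera("side")
cv2.imwrite("pics/c9.png",cv2.resize(s[90:195,110:250],(560,420),interpolation=cv2.INTER_CUBIC)[:,:,::-1])
E
```

```text
pos [0.4337 0.2236 0.1094] F [ 0.4 -0.1 -7.5] w 0.3395719516187057 grip 61.1006498336792 t 28.9167 q [-1.63  0.36  1.24  2.02 -0.4   1.04 -1.9 ]
turn [0.    0.    0.003] shift [0.002 0.    0.354]
```

View pics/c9.png

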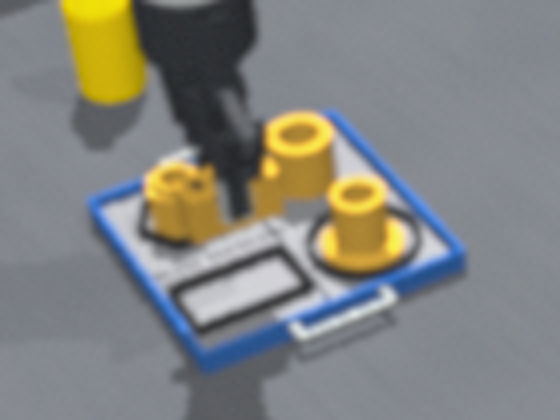

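The block is level and parallel to the long collar. Its lower near edge runs from about (193,242) to (285,213), and the collar is centred at (243,290). Quick check against the predicted corners:

```bash
python3 - <<'E'
from h import *
a=np.radians(-7.5);u=np.array([np.cos(a),np.sin(a),0]);v=np.array([-u[1],u[0],0])
for i,j in((-1,-1),(1,-1),(-1,1)):print((proj("side",np.array([.4337,.2236,.081])+i*.033*u+j*.015*v)-[110,90])*4)
print((proj("side",(.434,.2235,.018))-[110,90])*4)
E
```

```text
[193.15452681 244.39714562]
[283.26509574 211.06321242]
[175.29382752 220.55994569]
[242.26114294 286.54421755]
```

>>> send_rows([
  [[0,0,0,0,0,0.03,0.15],[0,0,0,0,0,0.05,0.15],[0,0,0,0,0,0.06,0.15],[0,0,0,0,0,0.05,0.15],[0,0,0,0,0,0.04,0.15],[0,0,0,0,0,0.03,0.15],[0,0,0,0,0,0.03,0.15],[0,0,0,0,0,0.02,0.15],[0,0,0,0,0,0.02,0.15],[0,0,0,0,0,0.01,0.15],[0,0,0,0,0,0,0.15],[0,0,0,0,0,0,0.15]],
])

```text
clock: 29.97
position: [0.4339, 0.2242, 0.0417]
ee_rot: [0.998, -0.064, 0.0, -0.0]
ft_force: [0.5, -0.2, -7.1]
grip_width: 0.339
grasp_force: 61.2
```

>>> send_rows([
  [[0,0,0,0,0,0.004,0.15],[0,0,0,0,0,0.003,0.15],[0,0,0,0,0,0,0.15],[0,0,0,0,0,0,0.15]],
])

```text
clock: 30.3
position: [0.4337, 0.2242, 0.0402]
ee_rot: [0.998, -0.064, 0.0, -0.0]
ft_force: [0.3, -0.6, -7.5]
grip_width: 0.337
grasp_force: 61.2
```

>>> send_rows([
  [[0,0,0,0,0,0.004,0.15],[0,0,0,0,0,0.003,0.15],[0,0,0,0,0,0.002,0.15],[0,0,0,0,0,0,0.15]],
])

```text
clock: 30.63
position: [0.4337, 0.2242, 0.0385]
ee_rot: [0.998, -0.064, -0.0, -0.0]
ft_force: [-3.3, -0.2, -0.7]
grip_width: 0.338
grasp_force: 62.0
```

>>> send_rows([
  [[0,0,0,0,0,0.003,0.15],[0,0,0,0,0,0,0.15],[0,0,0,0,0,0,0.42],[0,0,0,0,0,0,0.5],[0,0,0,0,0,0,0.5],[0,0,0,0,0,0,0.5],[0,0,0,0,0,-0.05,0.5],[0,0,0,0,0,-0.1,0.5],[0,0,0,0,0,-0.15,0.5],[0,0,0,0,0,-0.15,0.5],[0,0,0,0,0,-0.1,0.5],[0,0,0,0,0.08,0,0.5],[0,0,0,0,0.15,0,0.5],[0,0,0,0,0.15,0,0.5],[0,0,0,0,0.15,0,0.5],[0,0,0,0,0.15,0,0.5],[0,0,0,0,0.15,0,0.5],[0,0,0,0,0.15,0,0.5],[0,0,0,0,0.15,0,0.5],[0,0,0,0,0.08,0,0.5]],
])

```text
clock: 32.3
position: [0.403, -0.0126, 0.148]
ee_rot: [0.998, -0.066, -0.001, -0.001]
ft_force: [0.5, -0.0, 0.3]
grip_width: 0.5
grasp_force: 0.0
```

```bash
python3 to.py .434 .2235 .11 -97.5; python3 - <<'E'
from h import *
s=optics.camera("side");t=optics.camera("top")
f=lambda a:cv2.resize(a,(400,300),interpolation=cv2.INTER_CUBIC)
cv2.imwrite("pics/c10.png",np.vstack([np.hstack([f(s[90:195,110:250]),f(t[140:245,80:220])]),np.hstack([f(s),f(t)])])[:,:,::-1])
E
```

```text
pos [ 0.403  -0.0126  0.148 ] F [ 0.5 -0.   0.3] w 0.4997069701540971 grip 0.0 t 32.3 q [-1.38 -0.42  1.14  2.17  0.41  1.18 -2.14]
turn [-0.001  0.002 -0.001] shift [-1.00e-03 -1.19e+00  1.92e-01]
```

View pics/c10.png

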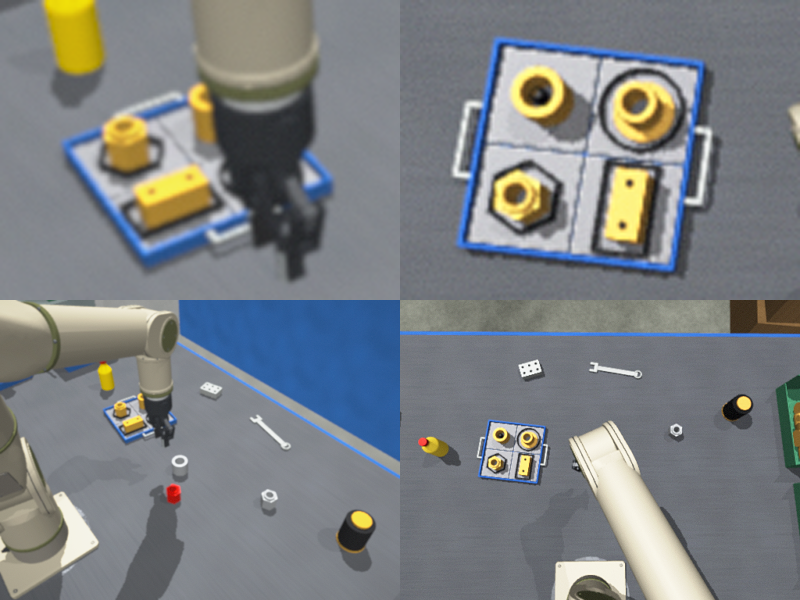

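All four parts sit upright inside their inserts: bush (541,95), flanged (643,110), nut (518,195), block (627,205) in the upper-right panel. The steel bush and nut are where they were, and the gripper is clear of everything.

```bash
python3 -c "
from workcell import job
print(job.hand_in())"
```

```text
the job is handed in; nothing more can be done
None
```

I set all four brass parts down upright in their inserts without dropping any, left the steel bush and nut where they stood, and handed the job in at about 32 s; the hand-in gave no verdict back.

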